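Set up the varnishing corner

ROBOT

A 7-joint arm with a two-finger parallel gripper is mounted at the origin on the work surface. World frame = base frame: x ahead of the robot, y to its left, z up, the work surface at z = 0. Lengths are in m, angles in degrees, forces in N, time in s.
With the tool pointing down it reaches from about 0.425 to 0.825 m from the base axis. Payload 3.6 kg.
Tool frame: the origin (TCP) lies at the very end of the fingers, on their centre line; the grasp point (between the pads) lies 19 mm behind it; z points along the fingers, y is the direction in which the jaws open and shut (so a half turn about z gives the same grasp; the last joint's range is limited). The gripper opens to 85 mm and grips with 20 to 120 N. Pads are 22 mm wide; open, the fingers measure 114 mm over their backs; the gripper's body (76 mm by 85 mm) begins 54 mm behind the grasp point. The pads swing forward as they close: fully open they stand 13 mm farther back than shut.
Start: joints at [62.137, 35.231, -0.722, 81.555, 0.464, 63.22, -2.315], TCP at [0.288, -0.582, 0.231] pointing down, gripper open.
Joint ranges: [-178.69, 178.69], [-17.37, 117.87], [-77.05, 75.6], [15.02, 138.74], [-78.02, 258.01], [0.78, 113.62], [-162.83, 162.83]. Speed limits (degrees/s): [159.86, 159.86, 180, 180, 180, 180, 180].

INTERFACE

Orientations are given as [roll, pitch, yaw] about the fixed x, y, z axes, in that order (R = Rz(yaw) Ry(pitch) Rx(roll)).
In Python, from bench import telemetry, viewer, robot gives the robot as it stands. The module is installed in compiled form; this text tells all that it offers.
- The arm moves only by the tool send_rows, never from a script. Its argument "increments" is a list of rows, each a list of 7 numbers: the shift along the tool's x, y, z in cm, then the turn, a rotation vector about the tool's x, y, z in degrees, then the closure, from 0 (fully open) to 1 (shut). A call has 1 to 8 rows; each row is the pose to reach, as a shift and turn from the pose measured when the call began, along the tool's axes at that moment; what a row does not reach only later rows make up. A row lasts 1/8 s, in which the tool goes at most 62.5 mm and 10.7 degrees, less where a joint would pass 70% of its speed; a pose out of reach is approached as far as the arm can. A call with a gripper value outside its range is refused whole. The fingers move at their own pace and stop on an object; "force" is the grip in N (left out, the last holds). Time passes only in rows, so rows that repeat a pose let the fingers close. It gives the time, the measured TCP pose, the force and the opening at its end, in the units of the state.
- telemetry.get_obs(): the state, without advancing time (a new reading comes with each control period).
- viewer.camera(name): name is "scene" or "top" or "wrist"; returns a dict with "frame" (420x560x3 uint8, blue, green, red), "depth" (420x560 float32, m along the optical axis (not along the pixel's ray), 0 where there is no reading), "fovy" (degrees; the focal length in pixels is half the picture's height over the tangent of half this angle, whatever the lens; pixels are square), "cx", "cy" (the principal point, pixels), "dist_coeffs" ([k1, k2, p1, p2, k3] as OpenCV has them; the pictures are not rectified), "rvec" (rotation vector, rad) and "tvec" (3), from world to camera coordinates, as OpenCV has them; the wrist camera has in their place "hand_eye" (4x4, takes a point from camera to tool coordinates, whose origin is the TCP and whose axes are the flange's). Camera axes: x right, y down, z forward; pixel columns grow to the right and rows downward; lengths in m; the calibration is good to about 2 mm. A picture is of the moment at which its call begins: read the wrist's pose just before it.
- robot.job_done(): hands the job in, once; it reports no verdict.
The state is a dict: "clock": time; "joint_positions": joint angles; "dq": joint speeds; "effort": joint torques, N m; "tcp_pos": TCP position; "ee_rot": TCP orientation; "wrist_force": force on the tool from outside, world axes, zero at the start; "moment": the same for the moment, N m; "width": finger opening in m.
Only numpy, scipy, OpenCV 4.12 (cv2) and the standard library are available. Lean on these libraries where they do the work, as an engineer would, in place of code of your own. Each camera call takes 0.05 s, during which the arm holds its last target. There are 200 camera calls.

TASK

Set up the varnishing corner: draw the pink board out from under the black parts case without shifting or tipping the case, lay it centred across the two rails of the yellow rack, and stand the turned wooden foot upright on the middle of the board. Stand the blue tin to the left of the orange tray and the red tin to its right (left and right as seen from the robot), each upright on the table, centred on that end of the tray with a gap of 25 mm between tin and tray. Leave the case, the mug and the tape measure where they are.

Things in the scene. Friction and masses are not known exactly. Their poses are not given: they have to be found in the camera images.
- slip: Pink loose board, 170 x 50 x 9 mm (x, y, z), 0.05 kg. Origin: centre of its underside; x along its length. At the start flat on the table, the case resting lightly on it and mainly on two fixed rubber bearers, also 9 mm high, 72 mm either side of the case's middle. Its -x end sticks out 65 to 85 mm towards the robot; it slides out flat along its own -x against at most a few newtons; lifting it there tips the case.
- rack: Yellow rack, fixed. Two parallel rails, each 75 mm long (x), 14 mm thick (y), tops 40 mm above the table, centres 55 mm either side of the origin along y, on a 6 mm base plate 60 x 130 mm. Origin: on the table midway between the rails. The board is to lie with its length along the rack's y, its centre over the origin.
- foot: Turned brown wooden furniture foot, loose, 72 mm high, about 0.06 kg. Origin: centre of its underside; z up. Round base 44 mm in diameter and 12 mm thick, neck 20 mm in diameter, round head 30 mm in diameter from 48 to 72 mm height (grip it there).
- blue_tin: Blue round varnish tin with an aluminium-rimmed lid, loose, 50 mm in diameter, 66 mm high, 0.1 to 0.2 kg. Origin: centre of its underside; z up.
- red_tin: Red round varnish tin with an aluminium-rimmed lid, loose, 50 mm in diameter, 66 mm high, 0.1 to 0.2 kg. Origin: centre of its underside; z up.
- tray: Orange open tray with bolts in it, fixed, 90 mm (x) by 130 mm (y), 35 mm high. Origin: centre of its underside; +y points to its left end, -y to its right end, seen from the robot (its yaw is small). A tin with the 25 mm gap has its axis 115 mm from the origin along +y (blue) or -y (red).
- case: Black flat parts case, grey lid panel, two red latches at its front (-x, towards the robot), loose, not to be moved: 160 mm (x) by 180 mm (y), body 45 mm high, 1.6 kg. Its underside is 9 mm above the table; its handle tops out 70 mm above the table. Origin: centre of its underside.
- mug: White ceramic mug, loose bystander, 76 mm across, 85 mm high, to be left alone. Origin: centre of its underside.
- tape: Yellow tape measure with black round sides, loose bystander, 75 x 35 x 70 mm, to be left alone. Origin: centre of its underside.
Not all that is in view belongs to the job. Several things have the shape of the slip; the one meant has the colours described above.

How it is judged:
By the outcome, as a careful person would: the job done as asked, in the order asked, and still so for the second after the job is handed in, with the robot touching nothing.
It also fails if it takes over 128 s, if anything falls off the work surface, if the arm or the gripper's body presses on something with over 40 N, if the wrist force passes 120 N, or if a joint passes its speed limit or range.

## Working session

There is one attempt and no reset: what is moved stays moved. The work goes in short steps, Python scripts to look and compute and a tool call to move; the robot and the scene stay as the last step left them, time stands still between calls to the robot, and variables do not carry over. Pictures are saved under pics/ and viewed, about 12 in all and at most 16, crops included, and the job is handed in when it is done.

Besides the shell and the picture viewer there is one more tool, called after "Call:" as name([rows], argument=value, ...), one row to a line, values as JSON. send_rows: Moves the arm, as the interface text tells. Its arguments: {"type":"object","properties":{"increments":{"type":"array"},"force":{"type":"number"}},"required":["increments"]}

```bash
mkdir -p pics; cat > h.py <<'E'
import numpy as np, cv2
from bench import telemetry, viewer, robot
from scipy.spatial.transform import Rotation as R
def cam(n):
    o=telemetry.get_obs(); c=viewer.camera(n)
    c['f']=210/np.tan(np.radians(c['fovy']/2))
    c['K']=np.array([[c['f'],0,c['cx']],[0,c['f'],c['cy']],[0,0,1.]])
    if n=='wrist':
        T=np.eye(4);T[:3,:3]=R.from_euler('xyz',o['ee_rot'],degrees=True).as_matrix();T[:3,3]=o['tcp_pos']
        c['T']=T@np.array(c['hand_eye'])
    else:
        r=cv2.Rodrigues(np.array(c['rvec'],float))[0];T=np.eye(4);T[:3,:3]=r.T;T[:3,3]=-r.T@np.array(c['tvec']).ravel();c['T']=T
    return c
def rays(c,px):
    u=cv2.undistortPoints(np.array(px,float).reshape(-1,1,2),c['K'],np.array(c['dist_coeffs'],float)).reshape(-1,2)
    return np.c_[u,np.ones(len(u))]
def plane(c,px,z):
    d=rays(c,px)@c['T'][:3,:3].T;o=c['T'][:3,3]
    return o+d*((z-o[2])/d[:,2])[:,None]
def cloud(c):
    v,u=np.mgrid[:420,:560]
    d=rays(c,np.c_[u.ravel(),v.ravel()])*c['depth'].reshape(-1,1)
    p=d@c['T'][:3,:3].T+c['T'][:3,3]
    p[c['depth'].ravel()==0]=np.nan
    return p.reshape(420,560,3)
def save(c,n): cv2.imwrite(f'pics/{n}.png',c['frame'])
E
python3 - <<'E'
from h import *
import pickle
print(telemetry.get_obs())
for n in ('top','scene'):
    c=cam(n);save(c,n);pickle.dump(c,open(n+'.pkl','wb'));print(n,c['fovy'],c['T'][:3,3],c['dist_coeffs'])
E
```

```text
{'clock': 0.0, 'joint_positions': array([62.13733627, 35.2892999 , -0.72479416, 81.63995305,  0.46333555,
       63.22053952, -2.31554379]), 'dq': array([ 0.11517659, -0.03112461,  0.02544737, -0.00092302,  0.05425756,
       -0.01818938, -0.04619742]), 'effort': array([-2.10150451e-04, -4.69214165e+01,  2.58753262e-01, -1.71031469e+01,
        9.78959317e-03,  9.68171284e-03,  1.78774627e-06]), 'tcp_pos': array([ 0.28813747, -0.58179768,  0.2301454 ]), 'ee_rot': array([-1.79853040e+02,  3.32183242e-04,  2.63485707e+01]), 'wrist_force': array([ 0.43129849,  0.24816539, -0.06737761]), 'moment': array([ 0.03443491, -0.01879238, -0.01729686]), 'width': 0.08548687346470307}
top 53.85233567940544 [ 0.44015055 -0.01020906  1.14502128] [-0.04118678  0.          0.          0.          0.        ]
scene 56.155987574107925 [1.2883023  0.21086882 0.51387682] [-0.06384746  0.          0.          0.          0.        ]
```

View pics/top.png

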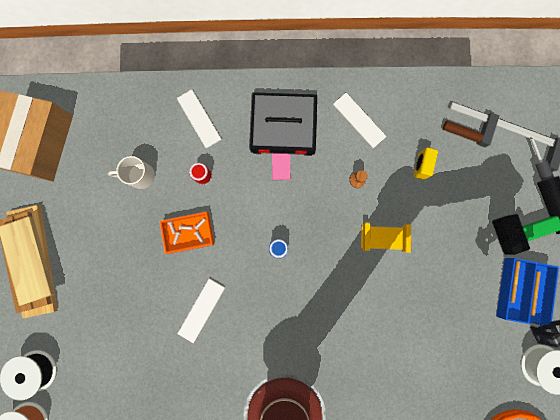

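View pics/scene.png

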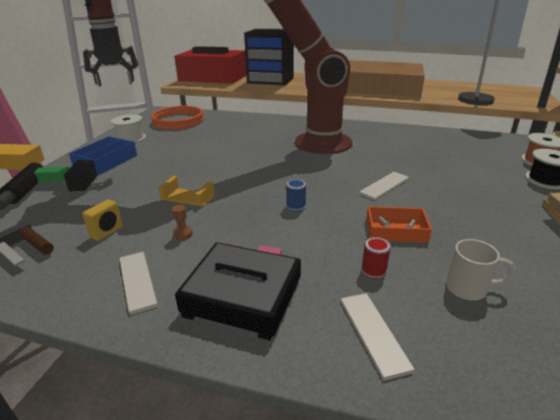

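Top view: pink board end at (281,167) under the case (283,123); look-alikes are white boards at (198,118), (360,120) and (201,310), not pink. Rack (386,236), foot (359,179), blue tin (279,248), red tin (200,172), tray (188,231), mug (132,172), tape (427,163). The scene view agrees.

```bash
cat >> h.py <<'E'
def mask(c,box,h,s=90,v=50):
    """box u0,v0,u1,v1 ; h hue range"""
    b=cv2.cvtColor(c['frame'],cv2.COLOR_BGR2HSV);H=b[...,0].astype(int)
    m=((H>=h[0])&(H<=h[1])) if h[0]<=h[1] else ((H>=h[0])|(H<=h[1]))
    m&=(b[...,1]>=s)&(b[...,2]>=v)
    k=np.zeros_like(m);k[box[1]:box[3],box[0]:box[2]]=1
    m=(m&k).astype(np.uint8)
    n,l,st,ce=cv2.connectedComponentsWithStats(m)
    if n<2: return m
    return (l==1+np.argmax(st[1:,4])).astype(np.uint8)
def rect(c,m,z):
    """min-area rect on plane z: centre, sizes, angle of long axis (deg)"""
    ct=max(cv2.findContours(m,cv2.RETR_EXTERNAL,cv2.CHAIN_APPROX_NONE)[0],key=cv2.contourArea).reshape(-1,2)
    p=plane(c,ct,z)[:,:2]
    (x,y),(a,b),t=cv2.minAreaRect((p*1000).astype(np.float32))
    if a<b:a,b,t=b,a,t+90
    return np.round([x/1000,y/1000],4),np.round([a,b],1),round((t+90)%180-90,2)
E
python3 - <<'E'
from h import *
import pickle
c=pickle.load(open('top.pkl','rb'));P=cloud(c)
for n,box,h,s,z in [('slip',(265,150,300,190),(140,179),60,.009),('rack',(355,215,415,255),(18,35),100,.006),('foot',(345,165,372,192),(3,20),80,.072),
  ('blue',(262,232,295,265),(100,130),100,.066),('red',(185,155,215,190),(170,8),100,.066),('tray',(155,200,220,260),(3,14),120,.035),('tape',(410,140,442,185),(18,35),100,.07)]:
    m=mask(c,box,h,s);v,u=np.nonzero(m);zz=P[v,u,2]
    print(n,m.sum(),u.min(),u.max(),v.min(),v.max(),rect(c,m,z),'z',np.nanpercentile(zz,[5,50,95]).round(3))
b=c['frame'];g=((P[...,2]>.04)&(P[...,2]<.06)).astype(np.uint8);k=np.zeros_like(g);k[85:165,240:325]=1
print('case',rect(c,g*k,.054))
g=((P[...,2]>.06)&(P[...,2]<.095)).astype(np.uint8);k=np.zeros_like(g);k[150:195,105:160]=1
print('mug',rect(c,g*k,.085))
E
```

```text
slip 493 272 290 153 179 (array([ 6.773e-01, -5.000e-04]), array([74. , 50.2]), -0.59) z [0.005 0.009 0.013]
rack 1206 361 410 222 252 (array([ 0.4753, -0.2857]), array([136.8,  77.8]), 86.53) z [0.001 0.007 0.04 ]
foot 236 350 367 170 187 (array([ 0.6284, -0.2038]), array([49.1, 39. ]), -46.56) z [0.006 0.048 0.074]
blue 152 272 285 241 255 (array([0.4485, 0.0087]), array([36. , 33.6]), -64.21) z [0.062 0.065 0.068]
red 149 191 204 165 178 (array([0.6539, 0.2211]), array([35.3, 34.7]), 0.41) z [0.062 0.066 0.069]
tray 1496 160 213 212 253 (array([0.4945, 0.2567]), array([136.1,  93. ]), -79.44) z [-0.001  0.004  0.035]
tape 501 414 437 147 179 (array([ 0.6671, -0.3836]), array([89. , 50.1]), -14.91) z [0.012 0.067 0.072]
case (array([ 0.7882, -0.0077]), array([179.7, 165.9]), 87.11)
mug (array([0.6578, 0.3947]), array([92.9, 75.4]), 59.54)
```

```bash
cat >> h.py <<'E'
def go(x,y,z,yaw):
    o=telemetry.get_obs();A=R.from_euler('xyz',o['ee_rot'],degrees=True);B=R.from_euler('xyz',[180,0,yaw],degrees=True)
    s=A.inv().apply(np.array([x,y,z])-o['tcp_pos'])*100;r=(A.inv()*B).as_rotvec(degrees=True)
    print('go',np.round(s,2),np.round(r,1),'| at',np.round(o['tcp_pos'],4),np.round(o['ee_rot'],1),'t',round(float(o['clock']),2),'w',round(float(o['width']),4),'F',np.round(o['wrist_force'],1))
E
python3 -c "
from h import *
go(.64,0,.2,0)"
```

```text
go [ 57.35 -36.52   3.11] [-0.1  0.  26.3] | at [ 0.2882 -0.5819  0.2302] [-179.9    0.    26.3] t 0.1 w 0.0858 F [-0.1 -0.3 -0.3]
```

Call:
send_rows([
  [57.3,-36.5,3.1,0,0,26.3,0],
  [57.3,-36.5,3.1,0,0,26.3,0],
  [57.3,-36.5,3.1,0,0,26.3,0],
  [57.3,-36.5,3.1,0,0,26.3,0],
  [57.3,-36.5,3.1,0,0,26.3,0],
  [57.3,-36.5,3.1,0,0,26.3,0],
  [57.3,-36.5,3.1,0,0,26.3,0],
  [57.3,-36.5,3.1,0,0,26.3,0],
])

```text
clock: 1.1
tcp_pos: [0.5471, -0.153, 0.208]
ee_rot: [-179.9, 0.1, 0.0]
wrist_force: [-0.0, -0.8, 0.2]
width: 0.0854
```

```bash
python3 -c "
from h import *
go(.64,0,.2,0)"
```

```text
go [  9.31 -15.29   0.82] [-0.1  0.1  0. ] | at [ 0.5471 -0.153   0.208 ] [-1.799e+02  1.000e-01  0.000e+00] t 1.1 w 0.0854 F [-0.  -0.8  0.2]
```

Call:
send_rows([
  [9.3,-15.3,0.8,0,0,0,0],
  [9.3,-15.3,0.8,0,0,0,0],
  [9.3,-15.3,0.8,0,0,0,0],
  [9.3,-15.3,0.8,0,0,0,0],
  [9.3,-15.3,0.8,0,0,0,0],
  [9.3,-15.3,0.8,0,0,0,0],
])

```text
clock: 1.85
tcp_pos: [0.6393, -0.0025, 0.2002]
ee_rot: [-180.0, 0.1, -0.2]
wrist_force: [0.0, -0.2, -0.1]
width: 0.0855
```

```bash
python3 - <<'E'
from h import *
c=cam('wrist');save(c,'w1')
print(np.round(c['T'],3),c['fovy'])
m=mask(c,(0,0,560,420),(140,175),60)
v,u=np.nonzero(m);print(m.sum(),u.min(),u.max(),v.min(),v.max(),rect(c,m,.009))
go(.66,0,.06,0)
E
```

```text
[[-0.002 -0.955 -0.296  0.714]
 [-1.     0.002  0.    -0.004]
 [ 0.     0.296 -0.955  0.343]
 [ 0.     0.     0.     1.   ]] 66.17856792047017
3472 251 301 111 182 (array([ 6.756e-01, -5.000e-04]), array([72.5, 50.5]), -0.16)
go [ 2.09 -0.23 14.03] [-0.   0.1 -0.2] | at [ 0.6394 -0.0023  0.2003] [-1.8e+02  1.0e-01 -2.0e-01] t 1.9 w 0.0856 F [-0.3 -0.4 -0.9]
```

View pics/w1.png

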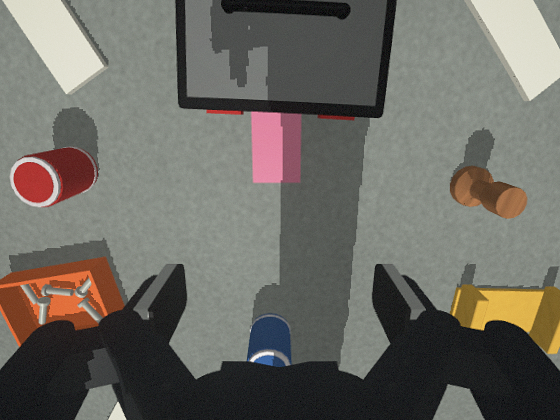

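The wrist view shows the pink board end at (276,147) emerging under the case front with the red latches. It is the only pink thing, visible size 72x50 mm, which fits. Blue tin is at (268,340), red (55,175), foot (488,192).

Call:
send_rows([
  [2.1,-0.25,6,0,0,0,0.25],
  [2.1,-0.25,12,0,0,0,0.25],
  [2.1,-0.25,16,0,0,0,0.25],
  [2.1,-0.25,18.5,0,0,0,0.25],
  [2.1,-0.25,18.5,0,0,0,0.25],
  [2.1,-0.25,18.5,0,0,0,0.25],
], force=30)

```text
clock: 2.65
tcp_pos: [0.6611, -0.0006, 0.0168]
ee_rot: [-180.0, -0.0, -0.2]
wrist_force: [-0.5, 0.2, 0.1]
width: 0.064
```

```bash
python3 - <<'E'
from h import *
c=cam('wrist');save(c,'w2')
m=mask(c,(0,0,560,420),(140,175),60)
print(rect(c,m,.009))
go(.66,0,.0,0)
E
```

```text
(array([ 6.734e-01, -3.000e-04]), array([68.6, 50.5]), -0.12)
go [-0.15 -0.03  1.72] [-0.  -0.1 -0.2] | at [ 6.614e-01 -4.000e-04  1.720e-02] [-1.8e+02 -1.0e-01 -2.0e-01] t 2.7 w 0.0639 F [0.1 0.2 0.3]
```

View pics/w2.png

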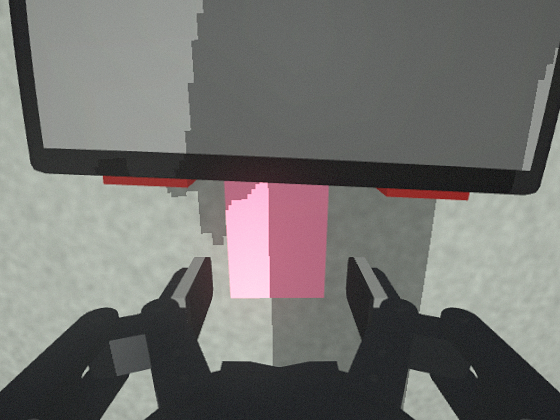

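The fingers straddle the pink board, (278,240), evenly.

Call:
send_rows([
  [-0.1,0,0.8,0,0,0,0.33],
  [-0.1,0,1.5,0,0,0,0.33],
  [-0.1,0,1.7,0,0,0,0.33],
  [-0.1,0,1.7,0,0,0,0.33],
])

```text
clock: 3.2
tcp_pos: [0.6603, -0.0003, -0.0001]
ee_rot: [-180.0, -0.1, -0.2]
wrist_force: [-0.6, 0.4, 0.4]
width: 0.0572
```

Call:
send_rows([
  [0,0,0.15,0,0,0,0.33],
  [0,0,0.3,0,0,0,0.33],
  [0,0,0.3,0,0,0,0.33],
])

```text
clock: 3.58
tcp_pos: [0.6602, -0.0003, -0.0032]
ee_rot: [-180.0, -0.0, -0.2]
wrist_force: [-1.7, -0.2, -0.1]
width: 0.0569
```

Call:
send_rows([
  [0,0,0.1,0,0,0,0.33],
  [0,0,0.1,0,0,0,0.45],
  [0,0,0.1,0,0,0,0.6],
  [0,0,0.1,0,0,0,0.6],
  [0,0,0.1,0,0,0,0.6],
  [0,0,0.1,0,0,0,0.6],
], force=35)

```text
clock: 4.32
tcp_pos: [0.6614, -0.0007, -0.0026]
ee_rot: [-180.0, -0.2, -0.2]
wrist_force: [-1.5, -0.5, 6.5]
width: 0.0489
```

Call:
send_rows([
  [-0.3,0,0,0,0,0,0.6],
  [-1.0,0,0,0,0,0,0.6],
  [-2,0,0,0,0,0,0.6],
  [-3,0,0,0,0,0,0.6],
  [-3,0,0,0,0,0,0.6],
])

```text
clock: 4.95
tcp_pos: [0.6291, -0.0006, -0.0026]
ee_rot: [-180.0, 0.0, -0.2]
wrist_force: [-3.7, -0.1, 4.6]
width: 0.0487
```

```bash
python3 - <<'E'
from h import *
c=cam('wrist');save(c,'w3')
go(.538,0,-.0025,0)
E
```

```text
go [-9.11 -0.03  0.  ] [-0.   0.1 -0.2] | at [ 6.291e-01 -6.000e-04 -2.600e-03] [-1.8e+02  1.0e-01 -2.0e-01] t 5.0 w 0.049 F [-4.7  0.3  5.7]
```

View pics/w3.png

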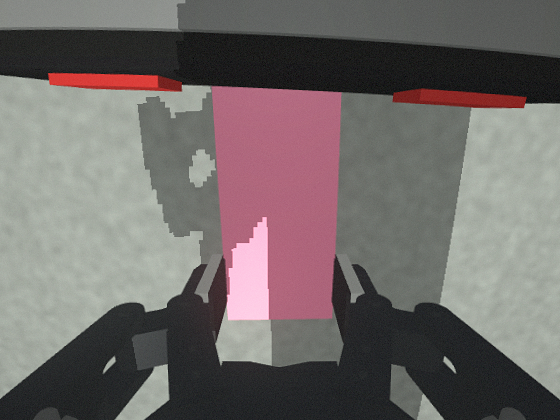

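The board is coming out straight in the jaws at (278,290), and the case has not moved visibly.

Call:
send_rows([
  [-1.2,0,0,0,0,0,0.6],
  [-2.4,0,0,0,0,0,0.6],
  [-3.6,0,0,0,0,0,0.6],
  [-4.8,0,0,0,0,0,0.6],
  [-6,0,0,0,0,0,0.6],
  [-7.2,0,0,0,0,0,0.6],
  [-8.4,0,0,0,0,0,0.6],
  [-9.1,0,0,0,0,0,0.6],
])

```text
clock: 6.0
tcp_pos: [0.537, -0.0002, -0.0025]
ee_rot: [-180.0, 0.1, -0.2]
wrist_force: [0.6, 0.9, 0.7]
width: 0.0489
```

Call:
send_rows([
  [0,0,0,0,0,0,0.6],
  [0,0,0,0,0,0,0.3],
  [0,0,0,0,0,0,0.3],
  [0,0,0,0,0,0,0.3],
  [0,0,-1,0,0,0,0.3],
  [0,0,-3,0,0,0,0.3],
  [0,0,-3,0,0,0,0.3],
])

```text
clock: 6.88
tcp_pos: [0.5385, -0.0003, 0.0292]
ee_rot: [-180.0, -0.1, -0.2]
wrist_force: [0.6, 0.1, -0.2]
width: 0.0595
```

```bash
python3 - <<'E'
from h import *
c=cam('wrist');save(c,'w4')
m=mask(c,(0,0,560,420),(140,175),60)
print('wrist',rect(c,m,.009),m.sum())
c=cam('top');P=cloud(c)
m=mask(c,(230,120,330,260),(140,175),60)
print('top',rect(c,m,.009),m.sum())
g=((P[...,2]>.04)&(P[...,2]<.06)).astype(np.uint8);k=np.zeros_like(g);k[85:165,240:325]=1
print('case',rect(c,g*k,.054))
go(.605,0,.03,0)
E
```

```text
wrist (array([ 0.5881, -0.0006]), array([147.4,  50.3]), 0.59) 28805
top (array([ 6.588e-01, -3.000e-04]), array([53.8, 50.3]), -0.82) 365
case (array([ 0.7883, -0.0077]), array([179.7, 165.8]), 87.11)
go [ 6.78 -0.05 -0.24] [-0.   0.1 -0.2] | at [ 5.372e-01 -2.000e-04  2.770e-02] [-1.8e+02  1.0e-01 -2.0e-01] t 6.97 w 0.0599 F [-0.4  0.1 -0.6]
```

View pics/w4.png

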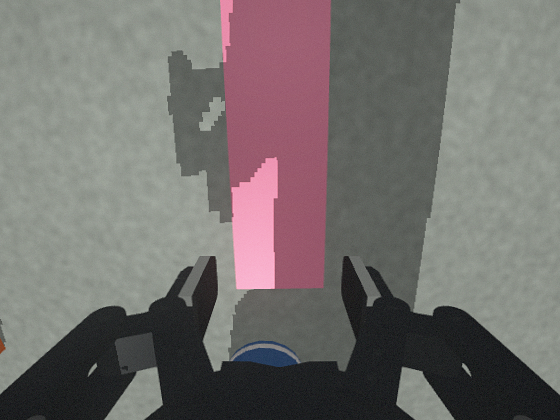

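Board is fully out: span x 0.515 to 0.6855, centre 0.600. The case reads unchanged from the top. Regripping at the board's centre.

Call:
send_rows([
  [3,0,0,0,0,-0.2,0.3],
  [6.3,0,0,0,0,-0.2,0.3],
  [6.3,0,1,0,0,-0.2,0.33],
  [6.3,0,2.2,0,0,-0.2,0.33],
  [6.3,0,3,0,0,-0.2,0.33],
  [6.3,0,3.05,0,0,-0.2,0.33],
  [6.3,0,3.05,0,0,-0.2,0.33],
])

```text
clock: 7.85
tcp_pos: [0.5996, -0.0005, -0.0031]
ee_rot: [-180.0, 0.1, -0.0]
wrist_force: [0.2, 1.0, -0.1]
width: 0.0575
```

Call:
send_rows([
  [0,0,0,0,0,0,0.45],
  [0,0,0,0,0,0,0.6],
  [0,0,0,0,0,0,0.6],
  [0,0,0,0,0,0,0.6],
  [0,0,0,0,0,0,0.6],
  [0,0,-3,0,0,0,0.6],
  [0,0,-7,0,0,0,0.6],
  [0,0,-12,0,0,0,0.6],
], force=40)

```text
clock: 8.85
tcp_pos: [0.5986, -0.0001, 0.1165]
ee_rot: [-180.0, 0.3, 0.0]
wrist_force: [0.2, -0.7, -1.5]
width: 0.0485
```

```bash
python3 - <<'E'
from h import *
go(.53,-.20,.14,45)
c=cam('wrist');save(c,'w5')
m=mask(c,(0,0,560,420),(140,175),60);P=cloud(c);v,u=np.nonzero(m);p=P[v,u]
T=np.linalg.inv(c['T']@np.linalg.inv(np.array(c['hand_eye'])))
q=p@T[:3,:3].T+T[:3,3];q=q[~np.isnan(q[:,0])]
print(u.min(),u.max(),v.min(),v.max(),'tool frame',np.percentile(q,[2,50,98],axis=0).round(4))
A=np.c_[q[:,:2],np.ones(len(q))];print('plane z=',np.linalg.lstsq(A,q[:,2],rcond=None)[0].round(4))
E
```

```text
go [-6.87 19.99 -2.32] [ -0.2   0.3 -45. ] | at [ 5.986e-01 -1.000e-04  1.165e-01] [-180.     0.3    0. ] t 8.85 w 0.0485 F [ 0.2 -0.7 -1.5]
213 342 81 366 tool frame [[-0.0435 -0.0232 -0.0136]
 [ 0.0323  0.0009 -0.0123]
 [ 0.0834  0.0247 -0.0111]]
plane z= [-0.0056  0.0381 -0.0121]
```

View pics/w5.png

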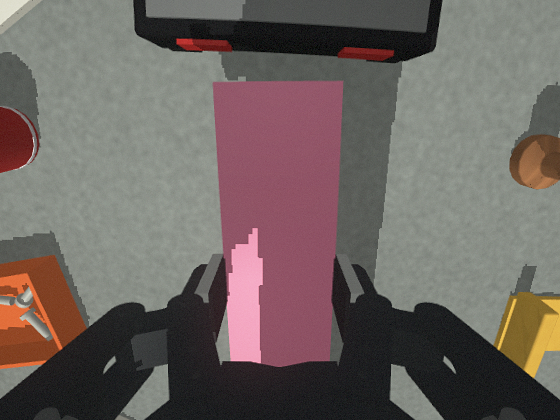

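Board held level and centred in the jaws, spanning (278,82)–(278,365). Next a clear look at the rack.

Call:
send_rows([
  [-6,6,-4,0,0,0,0.6],
  [-12,12,-7,0,0,0,0.6],
  [-12,12,-7,0,0,0,0.6],
  [-12,12,-7,0,0,0,0.6],
])

```text
clock: 9.4
tcp_pos: [0.4801, -0.1247, 0.1943]
ee_rot: [179.9, -0.5, -0.5]
wrist_force: [-0.5, 0.3, -1.2]
width: 0.0488
```

```bash
cat > rack.py <<'E'
from h import *
import pickle
def rack(c,box,h=(18,35)):
    P=cloud(c);k=np.zeros((420,560),bool);k[box[1]:box[3],box[0]:box[2]]=1
    hs=cv2.cvtColor(c['frame'],cv2.COLOR_BGR2HSV);y=(hs[...,0]>=h[0])&(hs[...,0]<=h[1])&(hs[...,1]>100)
    g=(k&y&(P[...,2]>.034)&(P[...,2]<.047)).astype(np.uint8)
    ct=[x for x in cv2.findContours(g,cv2.RETR_EXTERNAL,cv2.CHAIN_APPROX_NONE)[0] if cv2.contourArea(x)>15]
    for x in ct:
        p=plane(c,x.reshape(-1,2),.04)[:,:2]*1000;print(np.round([cv2.minAreaRect(p.astype(np.float32))[0]],1),np.round(cv2.minAreaRect(p.astype(np.float32))[1:][0],1),cv2.minAreaRect(p.astype(np.float32))[2])
    p=plane(c,np.vstack([x.reshape(-1,2) for x in ct]),.04)[:,:2]*1000
    print('all',cv2.minAreaRect(p.astype(np.float32)))
if __name__=='__main__':
    c=pickle.load(open('top.pkl','rb'));print('top');rack(c,(355,215,415,255))
    c=pickle.load(open('scene.pkl','rb'));print('scene');rack(c,(155,170,220,210))
    c=cam('wrist');save(c,'w6');print('wrist');rack(c,(0,0,560,420))
    go(.475,-.286,.1,86.5)
E
python3 rack.py
```

```text
top
[[ 469.6 -336.2]] [13.4 72.3] 87.61437225341797
[[ 476.5 -226.6]] [13.4 72.2] 88.13896942138672
all ((473.03125, -281.85089111328125), (123.91635131835938, 72.5354995727539), 86.4009017944336)
scene
[[ 482.9 -222.7]] [17.4 78.3] 85.71466827392578
[[ 477.5 -330.4]] [19. 79.] 88.18515014648438
all ((480.0136413574219, -277.23895263671875), (125.84403228759766, 79.0149917602539), 87.30484771728516)
wrist
[[ 470.2 -336.6]] [18.7 74.8] 87.9140853881836
[[ 475.8 -227.9]] [16.1 74.6] 86.74283599853516
[[ 643.2 -368.8]] [14.1  4.8] 9.293004035949707
all ((544.971435546875, -293.12811279296875), (131.1871337890625, 230.11920166015625), 81.98758697509766)
go [-0.7  16.41  9.35] [  0.4  -0.5 -86.8] | at [ 0.4819 -0.1219  0.1936] [-180.    -0.6   -0.3] t 9.45 w 0.0488 F [ 0.6  1.8 -0.6]
```

View pics/w6.png

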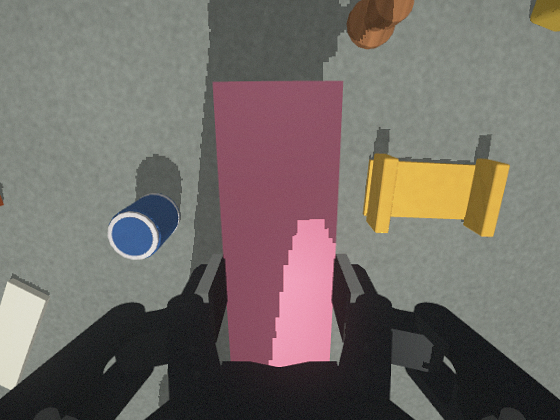

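Rack clear at (435,193), rails at (380,195) and (488,198). Top and wrist views agree: centre (0.473,-0.282), yaw -3.3°.

Call:
send_rows([
  [-0.9,4,2,0.4,-0.5,-20,0.6],
  [-0.9,8,4,0.4,-0.5,-40,0.6],
  [-0.9,12,6,0.4,-0.5,-60,0.6],
  [-0.9,16,8,0.4,-0.5,-87,0.6],
  [-0.9,16,8,0.4,-0.5,-87,0.6],
  [-0.9,16,8,0.4,-0.5,-87,0.6],
  [-0.9,16,8,0.4,-0.5,-87,0.6],
  [-0.9,16,8,0.4,-0.5,-87,0.6],
])

```text
clock: 10.45
tcp_pos: [0.4741, -0.28, 0.1122]
ee_rot: [-180.0, -0.1, 86.4]
wrist_force: [0.4, 0.6, -0.1]
width: 0.0488
```

Call:
send_rows([
  [0,0,0,0,0,0,0.6],
  [0,0,0,0,0,0,0.6],
])

```text
clock: 10.7
tcp_pos: [0.4747, -0.2789, 0.1115]
ee_rot: [-179.9, -0.2, 86.4]
wrist_force: [-0.9, 0.4, -0.2]
width: 0.0489
```

```bash
python3 -c "
from h import *
go(.473,-.282,.060,86.7)"
```

```text
go [-0.34 -0.15  5.15] [-0.1 -0.2 -0.3] | at [ 0.4747 -0.2789  0.1115] [-179.9   -0.2   86.4] t 10.7 w 0.0489 F [-0.9  0.4 -0.2]
```

Call:
send_rows([
  [-0.3,-0.15,3,-0.1,-0.2,-0.3,0.6],
  [-0.3,-0.15,5,-0.1,-0.2,-0.3,0.6],
  [-0.3,-0.15,5.9,-0.1,-0.2,-0.3,0.6],
  [-0.3,-0.15,5.9,-0.1,-0.2,-0.3,0.6],
  [-0.3,-0.15,5.9,-0.1,-0.2,-0.3,0.6],
])

```text
clock: 11.32
tcp_pos: [0.4737, -0.2817, 0.0533]
ee_rot: [179.9, 0.0, 86.6]
wrist_force: [0.6, 0.1, -0.7]
width: 0.0488
```

```bash
python3 - <<'E'
from h import *
from rack import rack
go(.473,-.282,.037,86.7)
c=cam('wrist');save(c,'w7');rack(c,(0,0,560,420))
m=mask(c,(0,0,560,420),(140,175),60);print(rect(c,m,.0625))
c=cam('top');m=mask(c,(340,200,430,270),(140,175),60);print(m.sum(),rect(c,m,.0625))
rack(c,(340,200,430,270))
E
```

```text
go [-0.03 -0.07  1.63] [ 0.1  0.  -0.1] | at [ 0.4737 -0.2817  0.0533] [179.9   0.   86.6] t 11.32 w 0.0488 F [ 0.6  0.1 -0.7]
[[ 640.6 -376. ]] [22.7 20. ] 65.41327667236328
[[ 436.7 -334.3]] [18.   8.1] 86.76145935058594
[[ 503.9 -337.6]] [18.   6.3] 87.27864074707031
[[ 442.3 -226.8]] [13.6  7.9] 87.22279357910156
[[ 509.3 -230.2]] [13.5  6.1] 86.67501068115234
all ((544.7736206054688, -299.45654296875), (133.333251953125, 240.82647705078125), 77.54131317138672)
(array([ 0.4743, -0.266 ]), array([138.4,  51.8]), 87.22)
582 (array([ 0.4781, -0.2368]), array([84.7, 49.7]), 89.17)
[[ 445.8 -225.7]] [13.5 10.6] 89.17415618896484
all ((445.7834777832031, -225.6814727783203), (13.468528747558594, 10.61240291595459), 89.17415618896484)
```

View pics/w7.png

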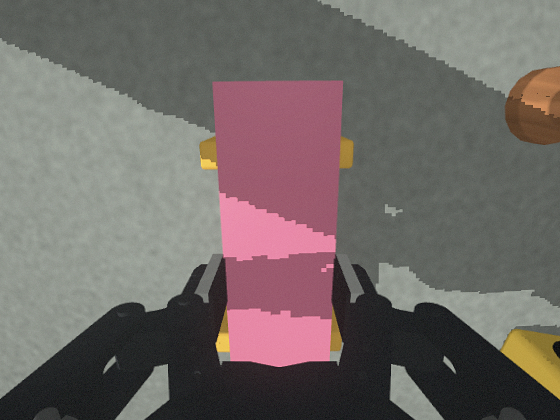

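Board is over both rails (rail ends at (208,153)/(346,153) and (222,330)/(336,330)), within about 1 mm of centre. Lower and release.

Call:
send_rows([
  [0,-0.05,0.7,0,0,0,0.6],
  [0,-0.05,1.2,0,0,0,0.6],
  [0,-0.05,1.5,0,0,0,0.6],
  [0,-0.05,1.65,0,0,0,0.6],
  [0,-0.05,1.65,0,0,0,0.6],
])

```text
clock: 12.05
tcp_pos: [0.4729, -0.2817, 0.0374]
ee_rot: [179.9, 0.0, 86.6]
wrist_force: [-1.8, -0.2, 4.5]
width: 0.049
```

Call:
send_rows([
  [0,0,0,0,0,0,0.4],
  [0,0,0,0,0,0,0.25],
  [0,0,0,0,0,0,0.25],
  [0,0,-1,0,0,0,0.2],
  [0,0,-4,0,0,0,0.2],
  [0,0,-8,0,0,0,0.2],
  [0,0,-13,0,0,0,0.2],
  [0,0,-13,0,0,0,0.2],
])

```text
clock: 13.05
tcp_pos: [0.4756, -0.2826, 0.1721]
ee_rot: [179.4, 0.3, 86.6]
wrist_force: [-0.4, -0.3, 0.3]
width: 0.0688
```

```bash
python3 - <<'E'
from h import *
c=cam('wrist')
m=mask(c,(0,0,560,420),(140,175),60);print(m.sum(),rect(c,m,.049))
go(.56,-.21,.2,86.6)
E
```

```text
11119 (array([ 0.4724, -0.2825]), array([170.5,  49.9]), 87.27)
go [ 7.69  8.2  -3.  ] [0.3 0.2 0. ] | at [ 0.4738 -0.2821  0.1698] [179.7   0.2  86.6] t 13.1 w 0.0684 F [-0.4 -0.1 -1.1]
```

Call:
send_rows([
  [6,8,-3,0.3,0.2,0,0],
  [8.7,15,-3,0.3,0.2,0,0],
  [8.7,15,-3,0.3,0.2,0,0],
  [8.7,15,-3,0.3,0.2,0,0],
  [8.7,15,-3,0.3,0.2,0,0],
])

```text
clock: 13.72
tcp_pos: [0.627, -0.2043, 0.1988]
ee_rot: [-179.8, 0.0, 86.6]
wrist_force: [0.0, -0.7, -0.2]
width: 0.0859
```

```bash
cat > foot.py <<'E'
from h import *
def headc(c,box=(0,0,560,420),z0=.066,z1=.08,h=(3,18),s=80):
    """circle of brown points in height band, by depth"""
    P=cloud(c);hs=cv2.cvtColor(c['frame'],cv2.COLOR_BGR2HSV)
    k=np.zeros((420,560),bool);k[box[1]:box[3],box[0]:box[2]]=1
    m=(hs[...,0]>=h[0])&(hs[...,0]<=h[1])&(hs[...,1]>s)&k&(P[...,2]>z0)&(P[...,2]<z1)
    ct=max(cv2.findContours(m.astype(np.uint8),cv2.RETR_EXTERNAL,cv2.CHAIN_APPROX_NONE)[0],key=cv2.contourArea).reshape(-1,2)
    p=plane(c,ct,(z0+z1)/2)[:,:2]*1000
    return cv2.minEnclosingCircle(p.astype(np.float32)),P[m][:,2].max()
if __name__=='__main__':
    c=cam('wrist');save(c,'w8')
    for a,b in[(.066,.078),(.004,.014)]: print(headc(c,(150,60,450,360),a,b))
    go(.628,-.204,.1,86.6)
E
python3 foot.py
```

```text
(((634.7984619140625, -212.0251007080078), 15.465544700622559), np.float64(0.07479444551710157))
(((634.3072509765625, -208.03765869140625), 20.54515266418457), np.float64(0.013949316928663247))
go [0.13 0.16 9.9 ] [-0.2  0.  -0. ] | at [ 0.6266 -0.2052  0.199 ] [-179.8    0.    86.6] t 13.78 w 0.0854 F [-1.2 -0.9 -0.8]
```

View pics/w8.png

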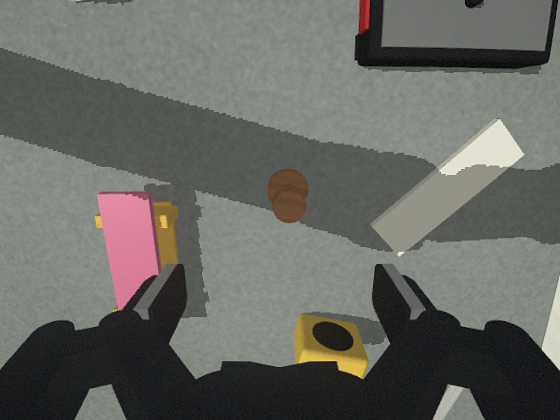

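Foot stands upright: base (288,188), head (289,205), between the fingers. Tape is at (333,345), clear of them.

Call:
send_rows([
  [-0.65,0.8,5,-0.2,0,0,0.2],
  [-0.65,0.8,9,-0.2,0,0,0.3],
  [-0.65,0.8,12,-0.2,0,0,0.3],
  [-0.65,0.8,12,-0.2,0,0,0.3],
  [-0.65,0.8,12,-0.2,0,0,0.3],
], force=25)

```text
clock: 14.4
tcp_pos: [0.6341, -0.2133, 0.0804]
ee_rot: [179.9, 0.1, 86.5]
wrist_force: [0.7, -0.6, 0.9]
width: 0.0598
```

```bash
python3 - <<'E'
from foot import *
c=cam('wrist');print(headc(c,(150,60,450,360),.066,.078))
go(.6345,-.2118,.043,86.6)
E
```

```text
(((635.0555419921875, -211.46640014648438), 16.131425857543945), np.float64(0.0748054892195541))
go [ 0.14 -0.04  3.8 ] [ 0.2  0.1 -0.1] | at [ 0.6347 -0.2131  0.081 ] [1.798e+02 1.000e-01 8.650e+01] t 14.45 w 0.0599 F [-0.5 -0.1  0.3]
```

Call:
send_rows([
  [0.15,0,2,0.2,0.1,0,0.3],
  [0.15,0,3.6,0.2,0.1,0,0.3],
  [0.15,0,3.8,0.2,0.1,0,0.3],
  [0.15,0,3.8,0.2,0.1,0,0.45],
  [0.15,0,3.8,0.2,0.1,0,0.6],
  [0.15,0,3.8,0.2,0.1,0,0.8],
  [0.15,0,3.8,0.2,0.1,0,0.8],
  [0.15,0,3.8,0.2,0.1,0,0.8],
])

```text
clock: 15.45
tcp_pos: [0.6353, -0.2118, 0.0436]
ee_rot: [179.9, -0.0, 86.5]
wrist_force: [0.8, -0.5, 3.6]
width: 0.0292
```

Call:
send_rows([
  [0,0,0,0,0,0,0.8],
  [0,0,-3,0,0,0,0.8],
  [0,0,-8,0,0,0,0.8],
  [0,0,-12,0,0,0,0.8],
  [0,0,-12,0,0,0,0.8],
])

```text
clock: 16.08
tcp_pos: [0.6375, -0.212, 0.1676]
ee_rot: [179.5, 0.1, 86.5]
wrist_force: [0.1, -0.1, -1.2]
width: 0.0296
```

```bash
python3 - <<'E'
from foot import *
go(.4724,-.2825,.16,87.2)
c=cam('wrist');save(c,'w9')
m=mask(c,(150,60,450,400),(3,18),80)
P=cloud(c)[m>0];T=np.linalg.inv(c['T']@np.linalg.inv(np.array(c['hand_eye'])))
q=P@T[:3,:3].T+T[:3,3];q=q[~np.isnan(q[:,0])];print(np.percentile(q,[1,10,50,90,99],axis=0).round(4))
E
```

```text
go [ -8.04 -16.05   0.62] [ 0.5  0.1 -0.7] | at [ 0.6375 -0.212   0.1676] [1.795e+02 1.000e-01 8.650e+01] t 16.07 w 0.0296 F [ 0.1 -0.1 -1.2]
[[-0.0139 -0.0194 -0.0302]
 [-0.0073 -0.0124 -0.0295]
 [ 0.0067 -0.0001 -0.0226]
 [ 0.0139  0.0119  0.0295]
 [ 0.02    0.0184  0.0386]]
```

View pics/w9.png

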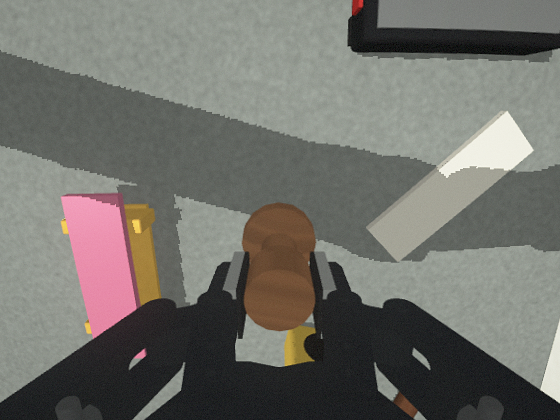

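Foot held upright at (279,260). Moving it over the board.

Call:
send_rows([
  [-3,-6,0.6,0.5,0,-0.6,0.8],
  [-6,-12,0.6,0.5,0,-0.6,0.8],
  [-8.05,-16.05,0.6,0.5,0,-0.6,0.8],
  [-8.05,-16.05,0.6,0.5,0,-0.6,0.8],
  [-8.05,-16.05,0.6,0.5,0,-0.6,0.8],
  [-8.05,-16.05,0.6,0.5,0,-0.6,0.8],
  [-8.05,-16.05,0.6,0.5,0,-0.6,0.8],
])

```text
clock: 17.0
tcp_pos: [0.4716, -0.2813, 0.158]
ee_rot: [-179.7, -0.0, 87.2]
wrist_force: [0.6, -0.6, -0.3]
width: 0.0288
```

```bash
python3 - <<'E'
from foot import *
go(.4724,-.2825,.0926,87.2)
c=cam('wrist')
m=mask(c,(0,0,560,420),(140,175),60);print(m.sum(),rect(c,m,.049))
E
```

```text
go [-0.11  0.11  6.54] [-0.3 -0.   0. ] | at [ 0.4716 -0.2813  0.158 ] [-179.7   -0.    87.2] t 17.0 w 0.0288 F [ 0.6 -0.6 -0.3]
7052 (array([ 0.4745, -0.2464]), array([98.3, 50.1]), 87.27)
```

Call:
send_rows([
  [-0.1,0.1,3,-0.3,0,0,0.8],
  [-0.1,0.1,5,-0.3,0,0,0.8],
  [-0.1,0.1,5.8,-0.3,0,0,0.8],
  [-0.1,0.1,5.8,-0.3,0,0,0.8],
])

```text
clock: 17.55
tcp_pos: [0.4723, -0.2823, 0.0998]
ee_rot: [180.0, -0.0, 87.2]
wrist_force: [0.3, 0.1, 0.2]
width: 0.0291
```

```bash
python3 - <<'E'
from foot import *
go(.4725,-.2824,.0926,87.2)
E
```

```text
go [-0.01  0.02  0.72] [ 0. -0.  0.] | at [ 0.4723 -0.2823  0.0998] [180.   -0.   87.2] t 17.55 w 0.0291 F [0.3 0.1 0.2]
```

Call:
send_rows([
  [0,0,0.4,0,0,0,0.8],
  [0,0,0.65,0,0,0,0.8],
  [0,0,0.72,0,0,0,0.8],
  [0,0,0.72,0,0,0,0.8],
  [0,0,0.72,0,0,0,0.8],
])

```text
clock: 18.18
tcp_pos: [0.4724, -0.2823, 0.0927]
ee_rot: [180.0, -0.0, 87.2]
wrist_force: [0.0, -0.7, -0.6]
width: 0.029
```

Call:
send_rows([
  [0,0,0.07,0,0,0,0.8],
  [0,0,0.12,0,0,0,0.8],
  [0,0,0.12,0,0,0,0.8],
])

```text
clock: 18.55
tcp_pos: [0.4725, -0.2824, 0.0925]
ee_rot: [180.0, 0.0, 87.2]
wrist_force: [-1.5, 0.2, 6.1]
width: 0.0292
```

Contact. Release and back off.

Call:
send_rows([
  [0,0,0,0,0,0,0.7],
  [0,0,0,0,0,0,0.5],
  [0,0,0,0,0,0,0.35],
  [0,0,0,0,0,0,0.35],
  [0,0,-3,0,0,0,0.3],
  [0,0,-8,0,0,0,0.2],
  [0,0,-12,0,0,0,0.2],
  [0,0,-12,0,0,0,0.2],
])

```text
clock: 19.55
tcp_pos: [0.4746, -0.2831, 0.2159]
ee_rot: [179.6, 0.2, 87.2]
wrist_force: [-0.4, 0.3, -0.5]
width: 0.0682
```

```bash
python3 - <<'E'
from foot import *
c=cam('wrist');save(c,'w10')
m=mask(c,(0,0,560,420),(140,175),60);print(m.sum(),rect(c,m,.049))
for a,b in[(.115,.128),(.05,.066)]:print(headc(c,(150,60,450,400),a,b))
go(.45,.009,.2,90)
E
```

```text
6167 (array([ 0.4725, -0.282 ]), array([169.7,  50.3]), 87.21)
(((472.4915771484375, -282.8074035644531), 15.49866008758545), np.float64(0.12384743592389252))
(((472.0633544921875, -283.3826599121094), 22.247407913208008), np.float64(0.06599752353112764))
go [29.02 -3.71  1.3 ] [ 0.2  0.1 -2.8] | at [ 0.473  -0.2826  0.2137] [1.798e+02 1.000e-01 8.720e+01] t 19.6 w 0.0683 F [-0.6  0.5 -0.6]
```

View pics/w10.png

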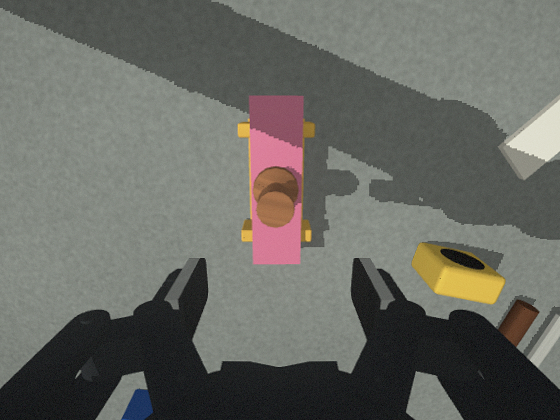

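Foot upright on the board's middle: head (276,208), board (276,180). Measured head centre (472.5,-282.8) mm against board centre (472.5,-282.0) mm. Now the tray.

Call:
send_rows([
  [6,0,-1,0.2,0.1,-2.8,0],
  [12,0,-3,0.2,0.1,-2.8,0],
  [18,0,-4,0.2,0.1,-2.8,0],
  [24,-1,-5,0.2,0.1,-2.8,0],
  [30,-1,-5,0.2,0.1,-2.8,0],
  [36,-1,-5,0.2,0.1,-2.8,0],
  [42,-1,-5,0.2,0.1,-2.8,0],
  [45,-1,-5,0.2,0.1,-2.8,0],
])

```text
clock: 20.6
tcp_pos: [0.4831, 0.1712, 0.2612]
ee_rot: [-179.8, -0.0, 90.3]
wrist_force: [0.2, -1.9, 0.3]
width: 0.0852
```

Call:
send_rows([
  [0,0,0,0,0,0,0],
  [0,0,0,0,0,0,0],
  [0,0,0,0,0,0,0],
])

```text
clock: 20.98
tcp_pos: [0.4832, 0.1689, 0.2606]
ee_rot: [-179.7, 0.1, 90.1]
wrist_force: [0.8, 0.2, -0.7]
width: 0.0855
```

```bash
cat > tray.py <<'E'
from h import *
def tray(c):
    m=mask(c,(0,0,560,420),(3,14),120);P=cloud(c)
    g=(m&(P[...,2]>.03)&(P[...,2]<.042)).astype(np.uint8)
    print('tray rim',rect(c,g,.035),g.sum())
def tin(c,h,z=.066,box=(0,0,560,420)):
    m=mask(c,box,h,100);P=cloud(c);g=(m&(P[...,2]>z-.006)&(P[...,2]<z+.006)).astype(np.uint8)
    n,l,st,ce=cv2.connectedComponentsWithStats(g);g=(l==1+np.argmax(st[1:,4])).astype(np.uint8)
    ct=max(cv2.findContours(g,cv2.RETR_EXTERNAL,cv2.CHAIN_APPROX_NONE)[0],key=cv2.contourArea).reshape(-1,2)
    (x,y),(a,b),t=cv2.fitEllipse((plane(c,ct,z)[:,:2]*1000).astype(np.float32))
    print('tin lid',np.round([x,y,a,b],1),g.sum())
E
python3 - <<'E'
from tray import *
go(.4485,.009,.2,90)
c=cam('wrist');save(c,'w11');tray(c)
for n,h in[('b',(100,130)),('r',(170,3))]:
    try: tin(c,h)
    except Exception as e: print(n,e)
E
```

```text
go [-15.97  -3.48   6.1 ] [-0.3  0.1  0.1] | at [0.4832 0.1689 0.2606] [-1.797e+02  1.000e-01  9.010e+01] t 20.98 w 0.0855 F [ 0.8  0.2 -0.7]
tray rim (array([0.4927, 0.2595]), array([129.9,  90.2]), -79.46) 1756
tin lid [447.4  11.3  47.6  48.8] 109
tin lid [653.7 219.6  36.8  36.9] 1027
```

View pics/w11.png

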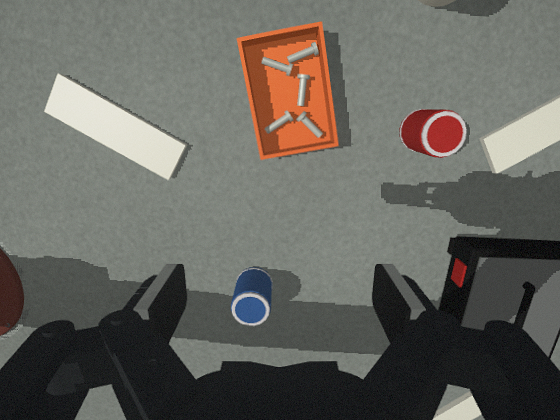

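Tray rim measured 129.9 x 90.2 mm, centre (0.4927,0.2595), yaw 10.5°, seen at (290,90). Blue tin (252,300), red tin (435,132). Targets: blue (0.472,0.373), red (0.514,0.146).

Call:
send_rows([
  [-6,-1.5,3,-0.3,0.1,0,0],
  [-12,-3.5,6,-0.3,0.1,0,0],
  [-16,-3.5,10,-0.3,0.1,0,0],
  [-16,-3.5,10,-0.3,0.1,0,0],
  [-16,-3.5,10,-0.3,0.1,0,0],
  [-16,-3.5,10,-0.3,0.1,0,0],
])

```text
clock: 21.78
tcp_pos: [0.4495, 0.0104, 0.1622]
ee_rot: [179.8, -0.1, 90.3]
wrist_force: [0.4, 0.8, 0.1]
width: 0.0854
```

```bash
python3 - <<'E'
from tray import *
c=cam('wrist');tin(c,(100,130))
go(.4485,.009,.012,90)
E
```

```text
tin lid [447.    8.3  36.6  36.9] 1724
go [-0.19 -0.15 15.02] [ 0.2 -0.1  0.3] | at [0.4494 0.0106 0.1622] [ 1.798e+02 -1.000e-01  9.030e+01] t 21.82 w 0.0854 F [-0.2  0.5  0. ]
```

Call:
send_rows([
  [-0.2,-0.2,5,0.2,0,0.3,0],
  [-0.2,-0.2,10,0.2,0,0.3,0],
  [-0.2,-0.2,13.5,0.2,0,0.3,0],
  [-0.2,-0.2,15,0.2,0,0.3,0],
  [-0.2,-0.2,15,0.2,0,0.3,0],
  [-0.2,-0.2,15,0.2,0,0.3,0],
])

```text
clock: 22.58
tcp_pos: [0.449, 0.0097, 0.0131]
ee_rot: [179.8, -0.1, 90.0]
wrist_force: [-0.4, 0.9, 0.4]
width: 0.0852
```

Call:
send_rows([
  [0,0,0,0,0,0,0.25],
  [0,0,0,0,0,0,0.4],
  [0,0,0,0,0,0,0.6],
  [0,0,0,0,0,0,0.6],
  [0,0,0,0,0,0,0.6],
  [0,0,0,0,0,0,0.6],
  [0,0,-2,0,0,0,0.6],
  [0,0,-6,0,0,0,0.6],
], force=40)

```text
clock: 23.58
tcp_pos: [0.4476, 0.0092, 0.0728]
ee_rot: [-179.9, -0.1, 90.0]
wrist_force: [0.7, -0.1, -1.2]
width: 0.0491
```

```bash
python3 - <<'E'
from tray import *
go(.4717,.3726,.16,100.5)
E
```

```text
go [36.35  2.43 -8.64] [ -0.1  -0.1 -10.5] | at [0.4476 0.0092 0.0728] [-1.799e+02 -1.000e-01  9.000e+01] t 23.57 w 0.0491 F [ 0.7 -0.1 -1.2]
```

Call:
send_rows([
  [5,0,-5,0,0,0,0.6],
  [10,0.5,-8.6,0,0,-3,0.6],
  [16,1,-8.6,0,0,-6,0.6],
  [22,1.5,-8.6,0,0,-9,0.6],
  [28,2,-8.6,0,0,-10.5,0.6],
  [33,2.4,-8.6,0,0,-10.5,0.6],
  [36.3,2.4,-8.6,0,0,-10.5,0.6],
  [36.3,2.4,-8.6,0,0,-10.5,0.6],
])

```text
clock: 24.58
tcp_pos: [0.4693, 0.3755, 0.1593]
ee_rot: [-179.9, -0.3, 100.8]
wrist_force: [-0.5, -0.5, -2.8]
width: 0.0493
```

Call:
send_rows([
  [0.2,0,0,0,0,0,0.6],
  [0,0,0,0,0,0,0.6],
  [0,0,0,0,0,0,0.6],
])

```text
clock: 24.95
tcp_pos: [0.4699, 0.3739, 0.1593]
ee_rot: [-179.9, -0.2, 100.7]
wrist_force: [0.2, -1.5, -0.8]
width: 0.0493
```

```bash
python3 - <<'E'
from tray import *
go(.4717,.3726,.013,100.5)
c=cam('wrist')
m=mask(c,(0,0,560,420),(100,130),100);P=cloud(c)[m>0];print('blue z',np.nanpercentile(P[:,2],[50,99]))
T=np.linalg.inv(c['T']@np.linalg.inv(np.array(c['hand_eye'])))
q=P@T[:3,:3].T+T[:3,3];q=q[abs(q[:,2]-np.nanpercentile(q[:,2],5))<.005];print('lid in tool',q.min(0).round(4),q.max(0).round(4))
E
```

```text
go [-0.21  0.18 14.63] [-0.1 -0.2  0.2] | at [0.4699 0.3739 0.1593] [-179.9   -0.2  100.7] t 24.95 w 0.0493 F [ 0.2 -1.5 -0.8]
blue z [0.21247157 0.21388523]
lid in tool [-0.0121 -0.019  -0.055 ] [ 0.0184  0.0185 -0.0513]
```

Call:
send_rows([
  [-0.2,0.2,5,0,-0.2,0.2,0.6],
  [-0.2,0.2,10,0,-0.2,0.2,0.6],
  [-0.2,0.2,13.5,0,-0.2,0.2,0.6],
  [-0.2,0.2,14,0,-0.2,0.2,0.6],
  [-0.2,0.2,14,0,-0.2,0.2,0.6],
])

```text
clock: 25.62
tcp_pos: [0.4725, 0.3737, 0.0203]
ee_rot: [-180.0, -0.1, 100.5]
wrist_force: [0.5, 0.6, -1.1]
width: 0.0491
```

```bash
python3 - <<'E'
from tray import *
go(.4717,.3726,.0125,100.5)
E
```

```text
go [-0.09 -0.1   0.78] [-0.  -0.1  0. ] | at [0.4725 0.3737 0.0203] [-1.800e+02 -1.000e-01  1.005e+02] t 25.62 w 0.0491 F [ 0.5  0.6 -1.1]
```

Call:
send_rows([
  [-0.1,-0.1,0.4,0,0,0,0.6],
  [-0.1,-0.1,0.7,0,0,0,0.6],
  [-0.1,-0.1,0.75,0,0,0,0.6],
  [-0.1,-0.1,0.75,0,0,0,0.6],
  [-0.1,-0.1,0.8,0,0,0,0.6],
  [-0.1,-0.1,0.8,0,0,0,0.6],
])

```text
clock: 26.38
tcp_pos: [0.4724, 0.3729, 0.014]
ee_rot: [179.9, -0.1, 100.5]
wrist_force: [-0.4, -2.2, 9.3]
width: 0.0491
```

Contact. Release and retreat.

Call:
send_rows([
  [0,0,0,0,0,0,0.4],
  [0,0,0,0,0,0,0.2],
  [0,0,0,0,0,0,0],
  [0,0,0,0,0,0,0],
  [0,0,-5,0,0,0,0],
  [0,0,-10,0,0,0,0],
  [0,0,-16,0,0,0,0],
  [0,0,-16,0,0,0,0],
])

```text
clock: 27.38
tcp_pos: [0.4742, 0.3755, 0.1795]
ee_rot: [179.4, -0.5, 100.5]
wrist_force: [0.3, -0.4, -0.1]
width: 0.0852
```

```bash
python3 - <<'E'
from tray import *
c=cam('wrist');tin(c,(100,130));tray(c)
go(.6537,.2203,.18,100)
E
```

```text
tin lid [472.  371.4  36.2  36.7] 1501
tray rim (array([0.4922, 0.2606]), array([132.9,  90. ]), -79.47) 1956
go [-18.37  14.97  -0.35] [ 0.3 -0.3  0.5] | at [0.473  0.3736 0.1764] [179.7  -0.3 100.5] t 27.43 w 0.0854 F [-0.2 -0.3 -0.7]
```

Call:
send_rows([
  [-6,5,0,0.3,-0.3,0,0],
  [-12,10,0,0.3,-0.3,0.5,0],
  [-18.4,15,1,0.3,-0.3,0.5,0],
  [-18.4,15,2,0.3,-0.3,0.5,0],
  [-18.4,15,2,0.3,-0.3,0.5,0],
  [-18.4,15,2,0.3,-0.3,0.5,0],
])

```text
clock: 28.18
tcp_pos: [0.6527, 0.2206, 0.1546]
ee_rot: [-179.8, 0.0, 100.0]
wrist_force: [-0.1, 0.4, 0.3]
width: 0.0858
```

```bash
python3 - <<'E'
from tray import *
c=cam('wrist');save(c,'w12');tin(c,(170,3),.066,(170,60,400,380))
go(.6537,.2203,.0125,100)
E
```

```text
tin lid [653.6 219.4  36.9  37.2] 1857
go [-0.18  0.12 14.3 ] [-0.1 -0.   0.2] | at [0.6525 0.2218 0.1555] [-179.9   -0.   100.2] t 28.23 w 0.0851 F [-0.3  1.5  0.3]
```

View pics/w12.png

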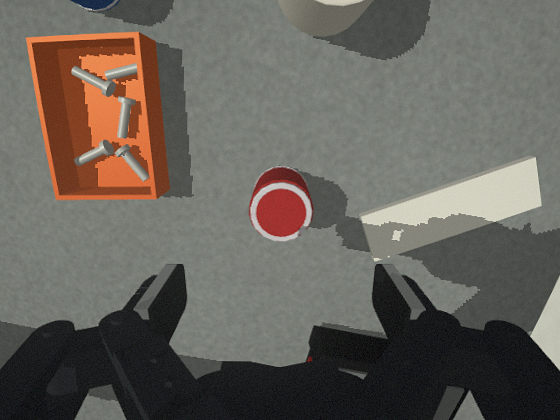

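Red tin (281,210), white board corner near at (362,217). Check the clearance.

```bash
python3 - <<'E'
from tray import *
c=cam('wrist');print(plane(c,[(360,215),(378,262),(368,240)],.009).round(3))
go(.6537,.2200,.0125,100)
E
```

```text
[[0.731 0.214 0.009]
 [0.762 0.169 0.009]
 [0.745 0.19  0.009]]
go [-0.27  0.08 14.36] [-0.  -0.   0.2] | at [0.6525 0.2224 0.1561] [-180.    -0.   100.2] t 28.27 w 0.085 F [-0.3  0.3 -0.5]
```

Call:
send_rows([
  [-0.25,0.1,5,0,0,0.2,0.15],
  [-0.25,0.1,9,0,0,0.2,0.15],
  [-0.25,0.1,13,0,0,0.2,0.15],
  [-0.25,0.1,14.4,0,0,0.2,0.15],
  [-0.25,0.1,14.4,0,0,0.2,0.15],
  [-0.25,0.1,14.4,0,0,0.2,0.15],
])

```text
clock: 29.02
tcp_pos: [0.655, 0.2214, 0.0143]
ee_rot: [179.8, -0.1, 100.0]
wrist_force: [-0.6, -0.5, 0.6]
width: 0.0724
```

Call:
send_rows([
  [0,0,0,0,0,0,0.25],
  [0,0,0,0,0,0,0.4],
  [0,0,0,0,0,0,0.6],
  [0,0,0,0,0,0,0.6],
  [0,0,0,0,0,0,0.6],
  [0,0,0,0,0,0,0.6],
  [0,0,-2,0,0,0,0.6],
  [0,0,-8,0,0,0,0.6],
])

```text
clock: 30.02
tcp_pos: [0.6522, 0.2193, 0.0915]
ee_rot: [-179.7, 0.0, 100.0]
wrist_force: [1.3, -0.3, -1.0]
width: 0.0491
```

```bash
python3 - <<'E'
from tray import *
go(.5137,.1464,.1,100.5)
E
```

```text
go [ -4.76 -14.91  -0.76] [-0.3  0.  -0.5] | at [0.6522 0.2193 0.0915] [-179.7    0.   100. ] t 30.02 w 0.0491 F [ 1.3 -0.3 -1. ]
```

Call:
send_rows([
  [-1.5,-5,-1,-0.3,0,-0.5,0.6],
  [-3.2,-10,-1,-0.3,0,-0.5,0.6],
  [-4.8,-14.8,-1,-0.3,0,-0.5,0.6],
  [-4.8,-14.8,-1,-0.3,0,-0.5,0.6],
  [-4.8,-14.8,-1,-0.3,0,-0.5,0.6],
  [-4.8,-14.8,-1,-0.3,0,-0.5,0.6],
])

```text
clock: 30.78
tcp_pos: [0.5166, 0.1472, 0.103]
ee_rot: [179.9, -0.0, 100.5]
wrist_force: [0.1, -0.9, -0.9]
width: 0.0492
```

```bash
python3 - <<'E'
from tray import *
go(.5137,.1464,.013,100.5)
c=cam('wrist');tray(c)
m=mask(c,(170,60,400,420),(170,3),100);P=cloud(c)[m>0]
T=np.linalg.inv(c['T']@np.linalg.inv(np.array(c['hand_eye'])))
q=P@T[:3,:3].T+T[:3,3];q=q[abs(q[:,2]-np.nanpercentile(q[:,2],5))<.005];print('lid in tool',q.min(0).round(4),q.max(0).round(4))
E
```

```text
go [-0.03 -0.31  9.  ] [ 0.1 -0.   0. ] | at [0.5166 0.1472 0.103 ] [179.9  -0.  100.5] t 30.77 w 0.0492 F [ 0.1 -0.9 -0.9]
tray rim (array([0.4967, 0.2382]), array([90.6, 86.8]), 10.43) 3299
lid in tool [-0.0137 -0.0192 -0.0539] [ 0.0179  0.0186 -0.0495]
```

Call:
send_rows([
  [0,-0.3,4,0,0,0,0.6],
  [0,-0.3,7,0,0,0,0.6],
  [0,-0.3,8.2,0,0,0,0.6],
  [0,-0.3,8.2,0,0,0,0.6],
  [0,-0.3,8.2,0,0,0,0.6],
])

```text
clock: 31.45
tcp_pos: [0.5145, 0.1473, 0.0217]
ee_rot: [179.8, -0.1, 100.5]
wrist_force: [-0.2, -0.2, -1.6]
width: 0.0493
```

```bash
python3 - <<'E'
from tray import *
go(.5137,.1464,.0135,100.5)
E
```

```text
go [-0.07 -0.09  0.82] [ 0.2 -0.1  0. ] | at [0.5145 0.1473 0.0217] [ 1.798e+02 -1.000e-01  1.005e+02] t 31.45 w 0.0493 F [-0.2 -0.2 -1.6]
```

Call:
send_rows([
  [-0.1,-0.1,0.4,0.2,0,0,0.6],
  [-0.1,-0.1,0.7,0.2,0,0,0.6],
  [-0.1,-0.1,0.8,0.2,0,0,0.6],
  [-0.1,-0.1,0.85,0.2,0,0,0.6],
  [-0.1,-0.1,0.85,0.2,0,0,0.6],
])

```text
clock: 32.08
tcp_pos: [0.5143, 0.146, 0.0157]
ee_rot: [179.9, 0.0, 100.5]
wrist_force: [-2.8, -2.1, 15.4]
width: 0.049
```

Call:
send_rows([
  [0,0,0,0,0,0,0.6],
  [0,0,0,0,0,0,0.35],
  [0,0,0,0,0,0,0.15],
  [0,0,0,0,0,0,0],
  [0,0,0,0,0,0,0],
  [0,0,-5,0,0,0,0],
  [0,0,-11,0,0,0,0],
  [0,0,-18,0,0,0,0],
])

```text
clock: 33.08
tcp_pos: [0.5135, 0.1457, 0.1896]
ee_rot: [179.9, 0.0, 100.5]
wrist_force: [2.7, -1.0, -0.5]
width: 0.0856
```

Call:
send_rows([
  [-6,-2,-2,0,0,0,0],
  [-6,-2,-4,0,0,0,0],
  [-6,-2,-4,0,0,0,0],
  [-6,-2,-4,0,0,0,0],
])

```text
clock: 33.58
tcp_pos: [0.5041, 0.0839, 0.2288]
ee_rot: [-180.0, -0.0, 100.6]
wrist_force: [-0.0, 0.1, 0.2]
width: 0.085
```

```bash
python3 - <<'E'
from foot import *
from tray import *
go(.5,.1,.2,90)
c=cam('wrist');save(c,'w13');tray(c);tin(c,(170,3));
c=cam('top');save(c,'top2');tray(c);P=cloud(c)
for h,b in[((100,130),(120,180,200,300)),((170,3),(190,180,270,300))]:
    try: tin(c,h,.066,b)
    except Exception as e: print(e)
m=mask(c,(340,190,430,290),(140,175),60);print('slip',rect(c,m,.049))
g=((P[...,2]>.04)&(P[...,2]<.06)).astype(np.uint8);k=np.zeros_like(g);k[85:165,240:325]=1
print('case',rect(c,g*k,.054))
g=((P[...,2]>.06)&(P[...,2]<.095)).astype(np.uint8);k=np.zeros_like(g);k[150:195,105:160]=1
print('mug',rect(c,g*k,.085))
print('tape',rect(c,mask(c,(410,140,442,185),(18,35),100),.07))
E
```

```text
go [ 1.66 -0.11  2.88] [-0.  -0.  10.6] | at [0.5041 0.0839 0.2288] [-180.    -0.   100.6] t 33.58 w 0.085 F [-0.   0.1  0.2]
tray rim (array([0.4988, 0.2262]), array([90.5, 64.9]), 10.9) 1127
tin lid [514.7 144.2  36.7  36.9] 1319
tray rim (array([0.4857, 0.3169]), array([92.4, 29.5]), -4.52) 145
tin lid [473.8 372.1  33.2  35. ] 149
attempt to get argmax of an empty sequence
slip (array([ 0.4773, -0.2373]), array([84.8, 50.6]), 87.14)
case (array([ 0.7882, -0.0077]), array([179.7, 165.9]), 87.11)
mug (array([0.6576, 0.3944]), array([93.4, 75.4]), 59.54)
tape (array([ 0.6674, -0.3833]), array([89.9, 50.6]), -15.77)
```

View pics/top2.png

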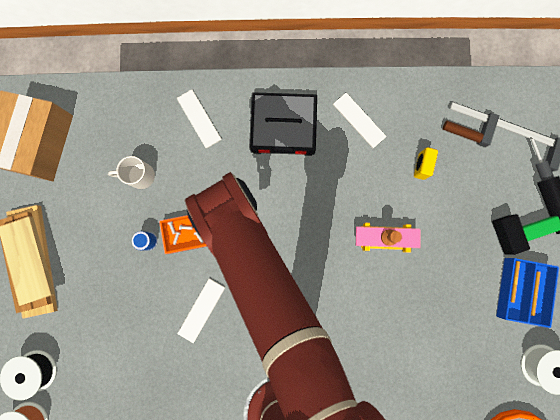

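Top view: board and foot on the rack (388,237), blue tin left of the tray (143,240), case, mug and tape as before. The arm hides the red tin, but the wrist camera saw it upright with a gap of about 26 mm.

```bash
python3 -c "
from bench import robot
print(robot.job_done())"
```

```text
the job is handed in; nothing more can be done
None
```

The varnishing corner is set up in the order asked and the job is handed in, at about 33.6 s on the robot's clock with the gripper open and clear. No verdict was reported.

- **Board:** I drew it out flat, regripped it at its middle and laid it across both rails. It sits within about 1 mm of the rack's centre, with its length along the rack's y to within about 0.6°.
- **Foot:** It stands upright on the board, about 1 mm from the board's centre.
- **Tins:** Both tins stand upright on the table, centred on their ends of the tray to about 1 mm.

  | Tin | Gap to tray (wrist camera) | Wanted |
  |---|---|---|
  | Blue | about 24 mm | 25 mm |
  | Red | about 26 mm | 25 mm |

- **Left alone:** The case, mug and tape measure read within about 0.5 mm of their starting positions in the last top view. The tape's angle read 0.9° different, which I put down to measuring noise.

**Checks that failed or disagreed:**
- The scene camera put the rack about 8 mm away from where the top and wrist cameras agreed it was. I used the latter.
- In the last top view the arm hid the red tin and part of the tray, so the red tin's position rests on the wrist camera alone.
- The last top reading of the board gave only part of it, because the foot covers its middle. The board and foot figures come from the earlier wrist view.

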